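# Close a reagent bottle in its twist-lock transport canister

### The job

Pack the brown reagent bottle for transport: stand it upright in the grey lower half of the canister, which is bolted to the bench, then put the hollow blue cover over it with the cover's bar in line with the white marks so that it drops fully home. Twist the cover clockwise (seen from above) until it meets its stop, with the bar at the red marks, and let go. Keep the bottle upright throughout and leave the other things on the bench where they are.

Things in the scene. Friction and masses are not known exactly. Their poses are not given: they have to be found in the camera images.
- canister_base: Lower half of the canister, fixed: grey round cup, 84 mm outer diameter, on a 112 x 112 x 12 mm black plate. Origin: centre of the plate's underside, on the bench; z up along the cup's axis, x along the two white marks. Bore 55 mm wide; the bottle's seat inside is at z = 20 mm. The closed cover rests on an outer shoulder at z = 52 mm. A metal neck rises from it to the rim at z = 72 mm.
- neck_top (a point): Centre of the neck's rim, 72 mm over the bench; axes as the lower half. Neck 61 mm in diameter, its rim chamfered, with two outward rails (63 to 68 mm over the bench, 70 mm over both) that leave two gaps of 70 degrees, centred on +x and -x. The cover's two lugs pass down through them with about 15 degrees play either way and 2.5 mm sideways. Both half-turn positions are equal.
- red_mark (a point): One of the two red marks on the plate (49 mm from the cup's axis, the other opposite): where the bar points when locked, 70 degrees clockwise (seen from above) from a white mark. There the lugs, under the rails, meet a solid stop; they are fully under from 55 degrees. Light friction only, no spring or click. Counter-clockwise the lugs are blocked at about 17 degrees.
- cover_bar (a point): Loose blue cover (about 160 g), open end down on the bench: hollow cup, 84 mm outer, 78 mm inner diameter, 67 mm high (63 inside), with a bar grip on top, 62 mm long, 18 mm wide, 67 to 97 mm over the lower edge. Point: middle of the bar on the cover's axis, 82 mm over the lower edge; z up, x along the bar. Home on the shoulder it is 134 mm over the bench; unaligned on the rails, 13 mm higher.
- cover: The same blue cover; origin at the centre of its lower edge, x along the bar. Two inner lugs, 3 to 8 mm above the lower edge, each 40 degrees wide, 66 mm between their inner faces, lie at +x and -x, under the bar's ends.
- bottle_center (a point): Loose brown (amber) reagent bottle with black cap, 46 mm in diameter, 92 mm high, about 140 g, upright on the bench; the point is its centre, 46 mm over its foot, z up. The cap is 33 mm wide, 70 to 92 mm over the foot. Seated in the canister this point is 66 mm over the bench, the bottle's top 112 mm.
- white_bottle_2: Bystander: small white screw-cap bottle, 50 x 50 x 84 mm, loose; origin at the centre of its underside. To be left alone.
- dish_1: Bystander: shallow round culture dish, 92 x 92 x 17 mm, loose; origin at the centre of its underside. To be left alone.
- timer: Bystander: small white desk timer with coloured keys, 60 x 66 x 17 mm, loose; origin at the centre of its underside. To be left alone.
- flask_2: Bystander: flat clear culture flask with pink content and blue cap, 120 x 62 x 41 mm, loose; origin at the centre of its underside. To be left alone.
Things that resemble listed ones, but are neither listed nor needed, are in the scene too. What is shaped like the part that bears bottle_center but green is not meant.

How it is judged:
On the way, in this order (a step that is already met when the one before it is completed fails the run):
1. the bottle stands upright on its seat in the lower half (horizontal distance between bottle_center and canister_base below 0.008 m and z of bottle_center in the frame of canister_base below 0.07 m and angle between bottle_center's own z axis and vertical below 0.15 rad), for 0.2 s.
2. the cover is fully home over the bottle, bar in line with the white marks (not yet turned) (all of step 1 and horizontal distance between cover_bar and canister_base below 0.005 m and z of cover_bar in the frame of canister_base below 0.137 m and angle between cover_bar's own z axis and vertical below 0.06 rad and angle between the x axis of cover_bar and the x axis of canister_base, either way round below 0.45 rad), for 0.05 s.
At the end, for the whole second after the job is handed in: Bottle upright on its seat within 8 mm of the axis; cover level and at rest, fully home on the shoulder (3 mm in height, 5 mm sideways), turned at least 55 degrees clockwise from the white marks, its lugs under the rails (all of step 1 and horizontal distance between cover_bar and canister_base below 0.005 m and z of cover_bar in the frame of canister_base below 0.137 m and angle between cover_bar's own z axis and vertical below 0.06 rad and angle between the x axis of cover_bar and the x axis of canister_base, either way round above 0.96 rad and linear speed of cover below 0.02 m/s); the robot touches nothing.
It fails at once if the bottle is tipped by more than 45 degrees (angle between bottle_center's own z axis and vertical above 0.785 rad).
It fails at once if bystander moved by more than 4 cm: small white screw-cap bottle (distance of white_bottle_2 from where it was at the start of the episode above 0.04 m).
It fails at once if bystander moved by more than 4 cm: shallow round culture dish (distance of dish_1 from where it was at the start of the episode above 0.04 m).
It fails at once if bystander moved by more than 4 cm: small white desk timer with coloured keys (distance of timer from where it was at the start of the episode above 0.04 m).
It fails at once if bystander moved by more than 4 cm: flat clear culture flask with pink content and blue cap (distance of flask_2 from where it was at the start of the episode above 0.04 m).
It also fails if it takes over 54 s, if anything falls off the work surface, if the arm or the gripper's body presses on something with over 40 N, if the wrist force passes 120 N, or if a joint passes its speed limit or range.

### The arm

A 6-joint arm with a two-finger parallel gripper is mounted at the origin on a cart in front of the work surface, level with it; the furniture and walls round the work are solid. World frame = base frame: x ahead of the robot, y to its left, z up, the work surface at z = 0. Lengths are in m, angles in rad, forces in N, time in s.
With the tool pointing down it reaches from about 0.375 to 0.975 m from the base axis. Payload 3.8 kg.
Tool frame: the origin (TCP) lies midway between the tips of the shut fingers; the grasp point (between the pads) lies 19 mm behind it; z points along the fingers, y is the line along which they close (so a half turn about z gives the same grasp; the last joint's range is limited). The gripper opens to 85 mm and grips with 20 to 120 N. Pads are 22 mm wide; open, the fingers measure 114 mm over their backs; the gripper's body (76 mm by 85 mm) begins 54 mm behind the grasp point. The pads swing forward as they close: fully open they stand 13 mm farther back than shut.
Start: joints at [1.181, 0.264, 1.604, -0, 1.274, -0.037], TCP at [0.233, 0.633, 0.231] pointing down, gripper open.
Joint ranges: [-2.63, 2.63], [-0.94, 2.18], [0.31, 2.57], [-1.31, 4.45], [0, 2.66], [-2.55, 2.55]. Speed limits (rad/s): [2.57, 2.57, 3.14, 3.14, 3.14, 3.14].

### API

Orientations are given as a rotation vector (axis times angle).
In Python, from workcell import bot gives the robot as it stands.
- The arm moves only by the tool step_arm, never from a script. Its argument "motion" is a list of rows, each a list of 5 numbers: the finger opening in cm, from 0 to 8.54, then the shift along the tool's x, y, z in cm, then the turn about the tool's z in degrees. In form: [[claw, dx, dy, dz, twist], ...]. A call has 1 to 20 rows; each row is the pose to reach, as a shift and turn from the pose commanded when the call began, along the tool's axes at that moment; what a row does not reach only later rows make up. A row lasts 1/10 s, in which the tool goes at most 50 mm and 8.59 degrees, less where a joint would pass 70% of its speed; a pose out of reach is approached as far as the arm can. A call with a gripper value outside its range is refused whole. The fingers move at their own pace and stop on an object; "force" is the grip in N (left out, the last holds). Time passes only in rows, so rows that repeat a pose let the fingers close. It gives the time, the measured TCP pose, the force, the opening and the grip force at its end, in the units of the state.
- bot.read_state(): the state, without advancing time (a new reading comes with each control period).
- bot.read_camera(name): name is "scene" or "top"; returns (picture, depth): 420x560x3 uint8, red, green, blue; 420x560 float32, m along the optical axis (not along the pixel's ray), 0 where there is no reading.
- bot.calibration(name): a dict with "mtx" (3x3 intrinsics, pixels), "origin" and "orientation" of the camera in the world. Camera axes: x right, y up, looking along -z (the intrinsics and any distortion apply to the point x, -y, -z); pixel columns grow to the right and rows downward; lengths in m; the calibration is good to about 2 mm. A picture is of the moment at which its call begins. calibration takes no time and is no camera call.
- bot.finish_job(): hands the job in; it is judged then, once.
The state is a dict: "time": time; "q": joint angles; "joint_vel": joint speeds; "joint_torque": joint torques, N m; "tool_pos": TCP position; "tcp_rot": TCP orientation; "wrist_force": force on the tool from outside, world axes, zero at the start; "torque": the same for the moment, N m; "width": opening from 0.0 (shut) to 1.0 (fully open); "grip_force": force on a finger pad.
Only numpy, scipy, OpenCV 4.12 (cv2) and the standard library are available. Lean on these libraries where they do the work, as an engineer would, in place of code of your own. Each camera call takes 0.05 s, during which the arm holds its last target. There are 200 camera calls.

## Working session

There is one attempt and no reset: what is moved stays moved. The work goes in short steps, Python scripts to look and compute and a tool call to move; the robot and the scene stay as the last step left them, time stands still between calls to the robot, and variables do not carry over. Pictures are saved under pics/ and viewed, at most 10 in all, crops included, and the job is handed in when it is done.

Besides the shell and the picture viewer there is one more tool, called after "Emit:" as a command line: name --pt "numbers of a row" for each row, then --argument value for the rest. step_arm: Moves the arm, as the interface text tells. Its arguments: {"type":"object","properties":{"motion":{"type":"array","items":{"type":"array","items":{"type":"number"}}},"force":{"type":"number"}},"required":["motion"]}

```bash
mkdir -p pics; cat > h.py <<'E'
import numpy as np, cv2
from workcell import bot
def grab(n):
    im,d=bot.read_camera(n); np.savez(f'{n}.npz',im=im,d=d); return im,d
def pts(n,d):
    c=bot.calibration(n);K=np.array(c['mtx']);o=np.array(c['origin']);R=np.array(c['orientation'],float)
    if R.shape!=(3,3): R=cv2.Rodrigues(R)[0]
    v,u=np.mgrid[:d.shape[0],:d.shape[1]]
    x=(u-K[0,2])/K[0,0]*d; y=(v-K[1,2])/K[1,1]*d
    return np.stack([x,-y,-d],-1)@R.T+o
E
python3 - <<'E'
from h import *
for n in ('scene','top'):
    im,d=grab(n); cv2.imwrite(f'pics/{n}0.png',im[...,::-1]); c=bot.calibration(n); print(n,c)
print(bot.read_state())
E
```

```text
scene {'mtx': array([[525.83004105,   0.        , 274.47055329],
       [  0.        , 525.83004105, 208.88018692],
       [  0.        ,   0.        ,   1.        ]]), 'origin': array([-0.04934873, -0.40267986,  0.95152988]), 'orientation': array([ 0.76105076, -0.30207823, -0.70863441])}
top {'mtx': array([[393.49633889,   0.        , 276.0594767 ],
       [  0.        , 393.49633889, 205.18628495],
       [  0.        ,   0.        ,   1.        ]]), 'origin': array([0.44533311, 0.22735655, 1.19987807]), 'orientation': array([ 0.08423856, -0.03842575, -1.58120584])}
{'time': 0.1, 'q': array([ 1.18109258e+00,  2.64695045e-01,  1.60525908e+00, -1.57700765e-05,
        1.27370021e+00, -3.68935233e-02]), 'joint_vel': array([-0.00086188, -0.00146486, -0.00316226, -0.00094742,  0.00054452,
       -0.00147644]), 'joint_torque': array([ 1.51896129e-03, -5.16700244e+01, -3.68596745e+01, -9.18831552e-05,
        6.22410531e-03, -4.85389921e-05]), 'tool_pos': array([0.23298459, 0.6328019 , 0.23006323]), 'tcp_rot': array([-0.55124172, -3.0924226 ,  0.00316967]), 'wrist_force': array([-0.50597646, -0.75421954,  0.01319146]), 'torque': array([ 0.03730831,  0.03078106, -0.00617832]), 'grip_force': 0.0, 'width': 1.0040811392795943}
```

View pics/scene0.png

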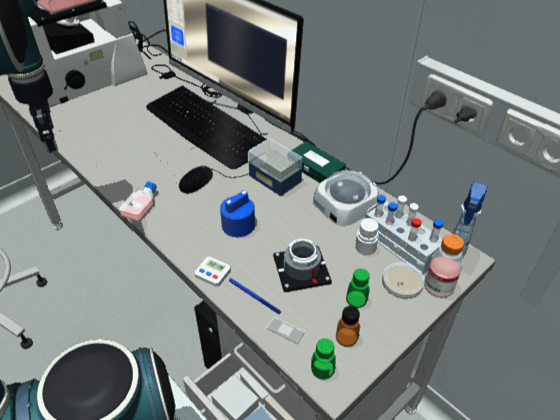

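View pics/top0.png

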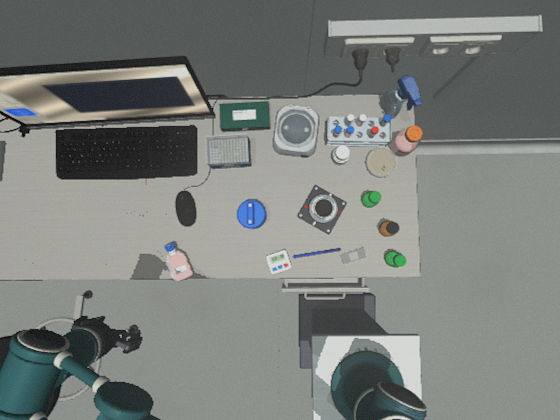

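The scene view shows the cover at (238,215), the base at (302,262), the amber bottle at (348,325), with green lookalikes. The top view has the cover at (251,213), the base at (323,208) and the bottle at (389,229), with a green bottle on either side of it. Next I'll measure them.

```bash
cat > m.py <<'E'
from h import *
A={}
for n in ('scene','top'):
    z=np.load(n+'.npz'); im,d=z['im'],z['d']; P=pts(n,d); A[n]=(im,d,P)
def circ(xy):
    x,y=xy.T; M=np.c_[2*x,2*y,np.ones(len(x))]; s=np.linalg.lstsq(M,x*x+y*y,rcond=None)[0]
    return s[:2],np.sqrt(s[2]+s[0]**2+s[1]**2)
win={'scene':dict(cover=(215,185,262,240),base=(268,232,335,295),bot=(332,302,365,350)),'top':dict(cover=(232,193,272,233),base=(295,180,352,238),bot=(375,215,403,242))}
def sel(n,k):
    u0,v0,u1,v1=win[n][k]; s=np.s_[v0:v1,u0:u1]
    im,d,P=A[n]; hsv=cv2.cvtColor(np.ascontiguousarray(im),cv2.COLOR_RGB2HSV)
    ok=(d[s]>0); return P[s][ok],hsv[s][ok].astype(int)
for n in A:
    p,h=sel(n,'cover'); b=(h[:,0]>100)&(h[:,0]<130)&(h[:,1]>120)
    q=p[b&(p[:,2]>.085)]; r=cv2.minAreaRect((q[:,:2]*1000).astype(np.float32)); print(n,'bar',q.mean(0),np.median(q[:,2]),r,len(q))
    w,V=np.linalg.eigh(np.cov(q[:,:2].T)); print('  bar ang',np.degrees(np.arctan2(V[1,1],V[0,1])))
    q=p[b&(abs(p[:,2]-.067)<.008)]; print('  lid',cv2.minEnclosingCircle((q[:,:2]*1000).astype(np.float32)),np.median(q[:,2]))
    p,h=sel(n,'base'); q=p[(p[:,2]>.064)&(p[:,2]<.08)]; print('  rim',cv2.minEnclosingCircle((q[:,:2]*1000).astype(np.float32)),np.median(q[:,2]),len(q))
    q=p[(p[:,2]>.004)&(p[:,2]<.02)]; print('  plate z',np.median(q[:,2]))
    pl=p[(p[:,2]>.004)&(p[:,2]<.022)&(h[:,2]<70)]; print('  plate',cv2.minAreaRect((pl[:,:2]*1000).astype(np.float32)))
    red=((h[:,0]<8)|(h[:,0]>172))&(h[:,1]>110)&(h[:,2]>80); print('  red',np.round(p[red],4).tolist())
    p,h=sel(n,'bot'); q=p[(p[:,2]>.084)&(p[:,2]<.10)]; print('  cap',q.mean(0),cv2.minEnclosingCircle((q[:,:2]*1000).astype(np.float32)),np.median(q[:,2]),len(q))
    p=A[n][2]; print('bench z', np.median(p[(p[...,2]<.02)&(p[...,2]>-.02)][:,2]))
im=A['top'][0]; cv2.imwrite('pics/crop.png',cv2.resize(im[175:275,225:425],None,fx=4,fy=4,interpolation=cv2.INTER_CUBIC)[...,::-1])
E
python3 m.py
```

```text
scene bar [0.50876232 0.32767104 0.09478131] 0.09637221195739237 ((511.5315246582031, 331.0924987792969), (19.83859634399414, 61.16681671142578), 89.56159210205078) 184
  bar ang 177.0202152083905
  lid ((510.6047058105469, 329.2909851074219), 41.91409683227539) 0.06837746179425463
  rim ((528.8773193359375, 120.34081268310547), 37.15190887451172) 0.0702048458874906 308
  plate z 0.01280034756855325
  plate ((525.9116821289062, 120.32475280761719), (112.27069091796875, 110.77986907958984), 59.6800537109375)
  red [[0.5235, 0.0803, 0.0478], [0.5227, 0.0794, 0.0459], [0.5205, 0.0811, 0.0144], [0.5226, 0.08, 0.0136], [0.5242, 0.0785, 0.0136], [0.5189, 0.0795, 0.0136], [0.5194, 0.0771, 0.0154], [0.5219, 0.0763, 0.014], [0.5248, 0.0757, 0.012], [0.5168, 0.0776, 0.0136], [0.5183, 0.0759, 0.0139], [0.5191, 0.0737, 0.0152], [0.5216, 0.0728, 0.0138], [0.522, 0.0703, 0.0159], [0.5148, 0.0727, 0.0162], [0.5183, 0.0727, 0.0132], [0.5195, 0.0708, 0.014], [0.52, 0.0683, 0.0158], [0.515, 0.0697, 0.0153], [0.5169, 0.0684, 0.0148], [0.5195, 0.0676, 0.0134]]
  cap [ 0.46061183 -0.0722985   0.09221713]
[... 530 characters left out ...]
33.0619506835938, 133.04208374023438), (78.14089965820312, 45.00373077392578), 68.82711029052734)
  red [[0.5378, 0.174, 0.0119], [0.535, 0.1769, 0.0095], [0.5349, 0.174, 0.0105], [0.5346, 0.1711, 0.0137], [0.5349, 0.1679, 0.0096], [0.5319, 0.177, 0.0102], [0.5317, 0.1741, 0.0131], [0.5318, 0.171, 0.0105], [0.5316, 0.1681, 0.0135], [0.5186, 0.0749, 0.0104], [0.5184, 0.072, 0.0118], [0.5133, 0.0828, 0.0495], [0.5155, 0.075, 0.0109], [0.5154, 0.0723, 0.0129], [0.5152, 0.0695, 0.0149], [0.5123, 0.0755, 0.0147], [0.5123, 0.0724, 0.0135]]
  cap [ 0.46491808 -0.06715031  0.08990728] ((464.70086669921875, -68.14230346679688), 16.854511260986328) 0.0900214368741622 112
bench z -0.0003567937852950731
```

View pics/crop.png

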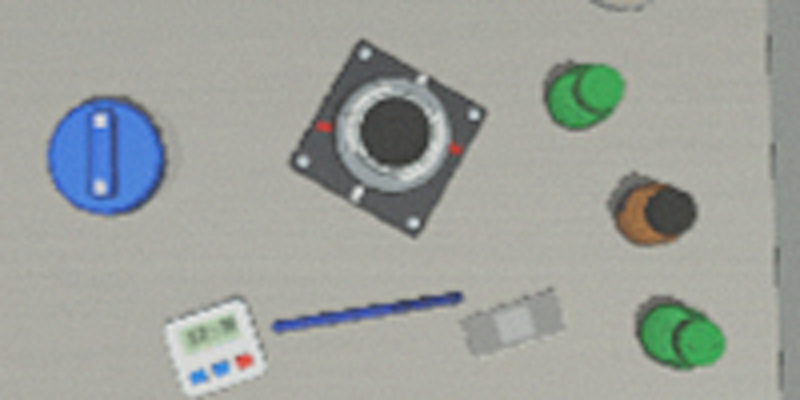

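The crop shows white marks at (423,79) and (357,194), and red marks at (324,127) and (456,149). That puts the white line at about -30° and the red at about 80°, which matches 70° clockwise. The bar, at (100,153), lies along world x. I'll refine the centres and work out the first move.

```bash
cat >> h.py <<'E'
def ray(n,u,v,z):
    c=bot.calibration(n);K=np.array(c['mtx']);o=np.array(c['origin']);R=cv2.Rodrigues(np.array(c['orientation'],float))[0]
    r=R@np.array([(u-K[0,2])/K[0,0],-(v-K[1,2])/K[1,1],-1]); return o+r*(z-o[2])/r[2]
def delta(target,yaw=None):
    """tool-frame shift (cm) and twist to reach target with tool y axis at yaw deg (world)"""
    s=bot.read_state(); R=cv2.Rodrigues(np.array(s['tcp_rot']))[0]
    print('tcp',s['tool_pos'].round(4),'tooly',np.degrees(np.arctan2(R[1,1],R[0,1])).round(2),'z',R[:,2].round(4),'w',s['width'].round(3),'F',s['wrist_force'].round(1),'grip',round(s['grip_force'],1),'t',s['time'])
    print('shift cm',(R.T@(np.array(target)-s['tool_pos'])*100).round(2), 'twist', None if yaw is None else round(float(np.degrees(np.arctan2(R[1,1],R[0,1]))-yaw),2))
E
python3 - <<'E'
from h import *
for n,w in (('scene',(325,295,375,355)),('top',(370,210,408,246))):
    z=np.load(n+'.npz'); im,d=z['im'],z['d']; P=pts(n,d); u0,v0,u1,v1=w
    hsv=cv2.cvtColor(np.ascontiguousarray(im),cv2.COLOR_RGB2HSV).astype(int); m=np.zeros(d.shape,bool)
    m[v0:v1,u0:u1]=True
    cap=m&(hsv[...,2]<75)&(P[...,2]>.06); top=cap&(P[...,2]>.086)
    print(n,'cap top',cv2.minEnclosingCircle((P[top][:,:2]*1000).astype(np.float32)),P[top].mean(0),top.sum())
    am=m&(hsv[...,0]>4)&(hsv[...,0]<22)&(hsv[...,1]>120)
    zz=P[am][:,2]
    for a in np.arange(0,.09,.01):
        k=am&(P[...,2]>=a)&(P[...,2]<a+.01)
        if k.sum()>3:
            q=P[k][:,:2]; print(round(a,2),k.sum(),q.mean(0).round(4),np.ptp(q,axis=0).round(4))
for uv in ((330.75,194.75),(314.25,223.5),(306,206.75),(339,212.25)): print(ray('top',*uv,.012))
delta([.4645,-.0685,.23]); 
E
```

```text
scene cap top ((217.25711059570312, -233.29458618164062), 315.8640441894531) [ 0.45563345 -0.07683447  0.10923164] 207
0.0 9 [ 0.45   -0.0781] [0.0189 0.0261]
0.01 59 [ 0.4527 -0.0806] [0.0316 0.0328]
0.02 59 [ 0.4521 -0.0794] [0.0287 0.0342]
0.03 57 [ 0.4524 -0.0799] [0.0271 0.0347]
0.04 93 [ 0.4539 -0.0778] [0.0355 0.0418]
0.05 93 [ 0.458  -0.0765] [0.0356 0.0382]
0.06 87 [ 0.4591 -0.0746] [0.0289 0.0343]
0.07 9 [ 0.4614 -0.0776] [0.0188 0.0257]
top cap top ((454.703125, 73.48551177978516), 154.1561737060547) [ 0.46525727 -0.06219277  0.10342465] 84
0.02 4 [ 0.4584 -0.047 ] [0.0089 0.0028]
0.03 6 [ 0.4602 -0.0469] [0.0175 0.0043]
0.04 30 [ 0.4661 -0.0518] [0.0378 0.0152]
0.05 17 [ 0.4588 -0.0544] [0.0346 0.0145]
0.06 13 [ 0.462 -0.055] [0.0315 0.0154]
[0.56793206 0.09578197 0.012     ]
[0.48163856 0.14708336 0.012     ]
[0.53249016 0.17104943 0.012     ]
[0.51465396 0.07214971 0.012     ]Traceback (most recent call last):
  File "<stdin>", line 15, in <module>
  File "h.py", line 17, in delta
    print('tcp',s['tool_pos'].round(4),'tooly',np.degrees(np.arctan2(R[1,1],R[0,1])).round(2),'z',R[:,2].round(4),'w',s['width'].round(3),'F',s['wrist_force'].round(1),'grip',round(s['grip_force'],1),'t',s['time'])
                                                                                                                      ^^^^^^^^^^^^^^^^
AttributeError: 'float' object has no attribute 'round'
```

```bash
sed -i "s/s\['width'\].round(3)/round(s['width'],3)/" h.py; python3 -c "
from h import *
delta([.4645,-.068,.20])"
```

```text
tcp [0.233  0.6328 0.2301] tooly 69.79 z [-8.0e-04 -1.9e-03 -1.0e+00] w 1.004 F [-0.5 -0.8  0. ] grip 0.0 t 0.1
shift cm [-45.94 -57.76   3.12] twist None
```

Emit:
step_arm --pt "8.5 -45.9 -57.8 0 0" --pt "8.5 -45.9 -57.8 0 0" --pt "8.5 -45.9 -57.8 0 0" --pt "8.5 -45.9 -57.8 0 0" --pt "8.5 -45.9 -57.8 0 0" --pt "8.5 -45.9 -57.8 0 0" --pt "8.5 -45.9 -57.8 0 0" --pt "8.5 -45.9 -57.8 0 0" --pt "8.5 -45.9 -57.8 0 0" --pt "8.5 -45.9 -57.8 0 0" --pt "8.5 -45.9 -57.8 0 0" --pt "8.5 -45.9 -57.8 0 0" --pt "8.5 -45.9 -57.8 0 0" --pt "8.5 -45.9 -57.8 0 0" --pt "8.5 -45.9 -57.8 0 0" --pt "8.5 -45.9 -57.8 0 0" --pt "8.5 -45.9 -57.8 0 0" --pt "8.5 -45.9 -57.8 0 0" --pt "8.5 -45.9 -57.8 0 0" --pt "8.5 -45.9 -57.8 0 0"

```text
time: 2.1
tool_pos: [0.464, -0.0664, 0.2313]
tcp_rot: [-0.548, -3.093, -0.0]
wrist_force: [1.1, -0.3, -0.4]
width: 0.992
grip_force: 0.0
```

```bash
python3 -c "
from h import *
delta([.4645,-.068,.063])"
```

```text
tcp [ 0.464  -0.0664  0.2313] tooly 69.9 z [-0.e+00  1.e-04 -1.e+00] w 0.992 F [ 1.1 -0.3 -0.4] grip 0.0 t 2.1
shift cm [-0.11 -0.14 16.83] twist None
```

Emit:
step_arm --pt "8.5 -0.1 -0.1 5 0" --pt "8.5 -0.1 -0.1 9 0" --pt "8.5 -0.1 -0.1 12.5 0" --pt "8.5 -0.1 -0.1 15 0" --pt "8.5 -0.1 -0.1 16.8 0" --pt "8.5 -0.1 -0.1 16.8 0" --pt "8.5 -0.1 -0.1 16.8 0"

```text
time: 2.8
tool_pos: [0.4649, -0.0683, 0.0635]
tcp_rot: [-0.549, -3.093, -0.0]
wrist_force: [0.6, -0.3, 0.3]
width: 0.997
grip_force: 0.0
```

Emit:
step_arm --force 35 --pt "5 0 0 0 0" --pt "4 0 0 0 0" --pt "3.4 0 0 0 0" --pt "2.5 0 0 0 0" --pt "2.5 0 0 0 0" --pt "2.5 0 0 0 0" --pt "2.5 0 0 0 0" --pt "2.5 0 0 0 0"

```text
time: 3.6
tool_pos: [0.4658, -0.0693, 0.0643]
tcp_rot: [0.551, 3.091, -0.0]
wrist_force: [-0.2, -0.5, 6.0]
width: 0.368
grip_force: 34.6
```

```bash
python3 -c "
from h import *
delta([.4645,-.068,.25])
im,d=grab('scene'); cv2.imwrite('pics/s1.png',cv2.resize(im[220:400,280:460],None,fx=3,fy=3)[...,::-1])"
```

```text
tcp [ 0.4658 -0.0693  0.0643] tooly 69.78 z [ 1.8e-03 -6.0e-04 -1.0e+00] w 0.368 F [-0.2 -0.5  6. ] grip 34.6 t 3.6
shift cm [  0.13   0.07 -18.57] twist None
```

View pics/s1.png

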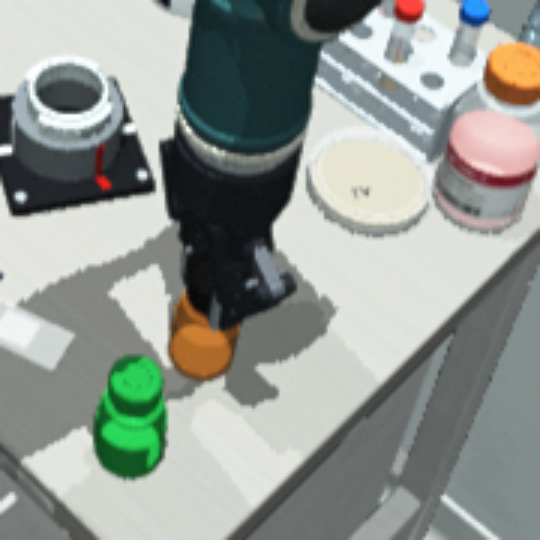

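The picture shows the gripper closed on the cap, with the bottle upright at about (200,330). The opening reads roughly 31 mm, close to the 33 mm cap. Next I lift it and check.

Emit:
step_arm --pt "2.5 0 0 -2 0" --pt "2.5 0 0 -5 0" --pt "2.5 0 0 -8 0" --pt "2.5 0 0 -11 0" --pt "2.5 0 0 -13 0" --pt "2.5 0 0 -13 0" --pt "2.5 0 0 -13 0"

```text
time: 4.35
tool_pos: [0.4645, -0.0688, 0.1926]
tcp_rot: [-0.551, -3.092, -0.0]
wrist_force: [0.1, 0.1, -2.0]
width: 0.37
grip_force: 35.1
```

```bash
python3 -c "
from h import *
delta([.5245,.1215,.195])"
```

```text
tcp [ 0.4645 -0.0688  0.1926] tooly 69.78 z [-4.e-04  2.e-04 -1.e+00] w 0.37 F [ 0.1  0.1 -2. ] grip 35.1 t 4.35
shift cm [ 0.94 19.93 -0.24] twist None
```

Emit:
step_arm --pt "2.5 0.1 2 0 0" --pt "2.5 0.3 5 0 0" --pt "2.5 0.4 8.5 0 0" --pt "2.5 0.6 12 0 0" --pt "2.5 0.8 15.5 0 0" --pt "2.5 0.9 18.5 0 0" --pt "2.5 0.9 19.9 0 0" --pt "2.5 0.9 19.9 0 0" --pt "2.5 0.9 19.9 0 0"

```text
time: 5.25
tool_pos: [0.524, 0.1203, 0.1917]
tcp_rot: [-0.55, -3.09, 0.003]
wrist_force: [-0.2, 0.1, -2.7]
width: 0.375
grip_force: 35.2
```

```bash
python3 -c "
from h import *
delta([.5245,.1215,.085])
for n in ('scene','top'):
    im,d=grab(n); P=pts(n,d)
    hsv=cv2.cvtColor(np.ascontiguousarray(im),cv2.COLOR_RGB2HSV).astype(int)
    am=(hsv[...,0]>4)&(hsv[...,0]<22)&(hsv[...,1]>120)&(abs(P[...,0]-.5245)<.06)&(abs(P[...,1]-.1215)<.06)&(P[...,2]>.08)
    for a in np.arange(.10,.21,.015):
        k=am&(P[...,2]>=a)&(P[...,2]<a+.015)
        if k.sum()>8: q=P[k][:,:2]; c=q.mean(0); print(n,a.round(3),k.sum(),q.min(0).round(4),q.max(0).round(4))
im=np.load('scene.npz')['im']; cv2.imwrite('pics/s2.png',cv2.resize(im[160:310,220:400],None,fx=4,fy=4)[...,::-1])"
```

```text
tcp [0.524  0.1203 0.1917] tooly 69.82 z [-0.0031 -0.0013 -1.    ] w 0.375 F [-0.2  0.1 -2.7] grip 35.2 t 5.25
shift cm [-0.03  0.16 10.67] twist None
scene 0.13 69 [0.5014 0.0962] [0.5328 0.1304]
scene 0.145 96 [0.5012 0.0965] [0.532  0.1293]
scene 0.16 101 [0.5012 0.0965] [0.5334 0.1281]
scene 0.175 124 [0.5025 0.0954] [0.5379 0.135 ]
scene 0.19 42 [0.5079 0.1087] [0.5174 0.1323]
```

View pics/s2.png

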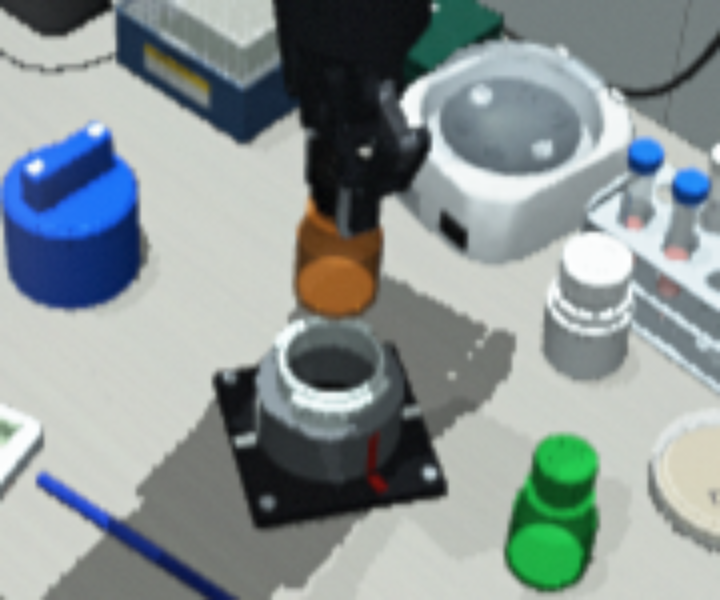

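The bottle hangs upright at (340,265), over the bore at (330,360), and about 1 mm off in the scene data. Lowering it in two stages.

Emit:
step_arm --pt "2.5 0 0.1 1 0" --pt "2.5 0 0.1 3 0" --pt "2.5 0 0.1 5 0" --pt "2.5 0 0.1 6 0" --pt "2.5 0 0.1 7 0" --pt "2.5 0 0.1 7.5 0" --pt "2.5 0 0.1 7.5 0"

```text
time: 6.05
tool_pos: [0.5252, 0.1217, 0.1177]
tcp_rot: [-0.551, -3.092, 0.001]
wrist_force: [-0.4, -0.5, -0.9]
width: 0.367
grip_force: 35.2
```

Emit:
step_arm --pt "2.5 0 0 0.7 0" --pt "2.5 0 0 1.4 0" --pt "2.5 0 0 2 0" --pt "2.5 0 0 2.5 0" --pt "2.5 0 0 2.8 0" --pt "2.5 0 0 3.0 0" --pt "2.5 0 0 3.0 0"

```text
time: 6.75
tool_pos: [0.5253, 0.1219, 0.088]
tcp_rot: [-0.551, -3.092, 0.0]
wrist_force: [-0.9, 0.4, -0.9]
width: 0.372
grip_force: 35.2
```

Emit:
step_arm --pt "2.5 0 0 0.2 0" --pt "2.5 0 0 0.35 0" --pt "2.5 0 0 0.35 0" --pt "3.0 0 0 0.35 0" --pt "4 0 0 0.35 0" --pt "6 0 0 0.35 0" --pt "7 0 0 0.35 0" --pt "7 0 0 -1 0" --pt "7 0 0 -4 0" --pt "7 0 0 -8 0" --pt "7 0 0 -12 0" --pt "7 0 0 -12 0"

```text
time: 7.95
tool_pos: [0.5302, 0.1228, 0.2169]
tcp_rot: [0.549, 3.08, 0.008]
wrist_force: [1.3, -0.1, 0.3]
width: 0.82
grip_force: 0.0
```

```bash
python3 -c "
from h import *
delta([.5105,.332,.20],90)
im,d=grab('scene'); cv2.imwrite('pics/s3.png',cv2.resize(im[160:310,220:400],None,fx=4,fy=4)[...,::-1])"
```

```text
tcp [0.5302 0.1228 0.2169] tooly 69.79 z [ 0.0137  0.0025 -0.9999] w 0.82 F [ 1.3 -0.1  0.3] grip 0.0 t 7.95
shift cm [ 9.1  18.94  1.72] twist -20.21
```

View pics/s3.png

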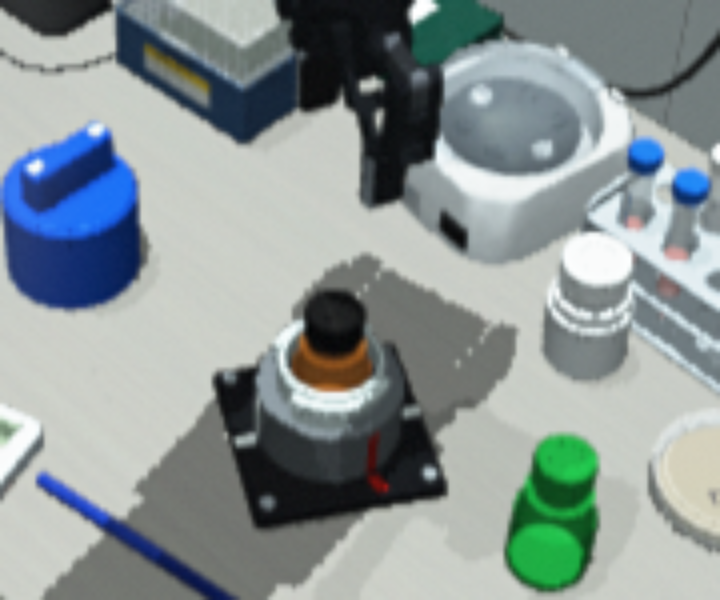

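The bottle stands upright in the cup, with its cap at (335,320). Next I move over the cover and turn the tool to lie across the bar.

Emit:
step_arm --pt "7 2 5 0 -6" --pt "7 4 9 0 -12" --pt "7 6 13 0 -17" --pt "7 7.5 16.5 0 -20.2" --pt "7 8.7 19.2 0 -20.2" --pt "7 8.7 19.2 1 -20.2" --pt "7 8.7 19.2 1 -20.2" --pt "7 8.7 19.2 1 -20.2"

```text
time: 8.8
tool_pos: [0.5094, 0.3308, 0.1969]
tcp_rot: [-0.001, -3.139, 0.003]
wrist_force: [-0.4, -1.4, 0.1]
width: 0.818
grip_force: 0.0
```

```bash
python3 -c "
from h import *
delta([.5105,.332,.07],90)
im,d=grab('top');P=pts('top',d)
m=(abs(P[...,0]-.5245)<.06)&(abs(P[...,1]-.1215)<.06)&(P[...,2]>.10)&(P[...,2]<.13); q=P[m]
print('cap',q.mean(0),cv2.minEnclosingCircle((q[:,:2]*1000).astype(np.float32)))"
```

```text
tcp [0.5094 0.3308 0.1969] tooly 89.96 z [-0.0024 -0.0019 -1.    ] w 0.818 F [-0.4 -1.4  0.1] grip 0.0 t 8.8
shift cm [-0.14  0.14 12.69] twist -0.04
cap [0.52450599 0.12361837 0.10998611] ((524.5440673828125, 123.22252655029297), 16.60919761657715)
```

Emit:
step_arm --pt "7 -0.1 0.1 4 0" --pt "7 -0.1 0.1 8 0" --pt "7 -0.1 0.1 10.5 0" --pt "7 -0.1 0.1 11.8 0" --pt "7 -0.1 0.1 12.4 0" --pt "7 -0.1 0.1 12.4 0" --pt "7 -0.1 0.1 12.4 0"

```text
time: 9.55
tool_pos: [0.5125, 0.3337, 0.0761]
tcp_rot: [0.001, 3.139, 0.002]
wrist_force: [-0.1, 0.5, 0.5]
width: 0.817
grip_force: 0.0
```

Emit:
step_arm --force 60 --pt "4 0 0 0 0" --pt "3 0 0 0 0" --pt "2.2 0 0 0 0" --pt "1.5 0 0 0 0" --pt "1.2 0 0 0 0" --pt "1.2 0 0 0 0" --pt "1.2 0 0 0 0" --pt "1.2 0 0 0 0" --pt "1.2 0 0 0 0"

```text
time: 10.45
tool_pos: [0.5115, 0.3333, 0.0748]
tcp_rot: [0.0, 3.141, 0.0]
wrist_force: [-0.0, -2.1, 5.3]
width: 0.196
grip_force: 59.4
```

Emit:
step_arm --pt "3 0 0 0 0" --pt "3 0 0 0.2 0" --pt "3 0 0 0.4 0" --pt "3 0 0 0.4 0" --pt "1.2 0 0 0.4 0" --pt "1.2 0 0 0.4 0" --pt "1.2 0 0 0.4 0" --pt "1.2 0 0 0.4 0" --pt "1.2 0 0 0.4 0"

```text
time: 11.35
tool_pos: [0.511, 0.3331, 0.0701]
tcp_rot: [-0.0, -3.141, 0.0]
wrist_force: [0.2, -0.2, -2.0]
width: 0.195
grip_force: 58.6
```

Gripped with TCP z at 0.070, and the 16.6 mm opening suits the 18 mm bar. Lifting.

Emit:
step_arm --pt "1.2 0 0 -1 0" --pt "1.2 0 0 -3 0" --pt "1.2 0 0 -6 0" --pt "1.2 0 0 -9 0" --pt "1.2 0 0 -12 0" --pt "1.2 0 0 -15 0" --pt "1.2 0 0 -15 0" --pt "1.2 0 0 -15 0"

```text
time: 12.15
tool_pos: [0.5117, 0.3335, 0.2216]
tcp_rot: [0.0, 3.139, 0.002]
wrist_force: [-0.5, 0.7, -3.2]
width: 0.203
grip_force: 58.8
```

```bash
python3 -c "
from h import *
delta([.5255,.122,.22],59.5)"
```

```text
tcp [0.5117 0.3335 0.2216] tooly 89.99 z [ 0.0022  0.0013 -1.    ] w 0.203 F [-0.5  0.7 -3.2] grip 58.8 t 12.15
shift cm [ -1.39 -21.15   0.14] twist 30.49
```

Emit:
step_arm --pt "1.2 -0.1 -2 0 5" --pt "1.2 -0.3 -5 0 10" --pt "1.2 -0.5 -8.5 0 16" --pt "1.2 -0.8 -12 0 22" --pt "1.2 -1 -15.5 0 28" --pt "1.2 -1.2 -18.5 0 30.5" --pt "1.2 -1.4 -20.5 0 30.5" --pt "1.2 -1.4 -21.1 0 30.5" --pt "1.2 -1.4 -21.1 0 30.5" --pt "1.2 -1.4 -21.1 0 30.5"

```text
time: 13.15
tool_pos: [0.5245, 0.1227, 0.2193]
tcp_rot: [-0.826, -3.029, 0.0]
wrist_force: [0.4, -0.3, -1.5]
width: 0.199
grip_force: 58.8
```

```bash
cat > cov.py <<'E'
from h import *
import sys
delta([.5255,.122,.122],59.5)
for n in ('scene','top'):
    im,d=grab(n); P=pts(n,d); hsv=cv2.cvtColor(np.ascontiguousarray(im),cv2.COLOR_RGB2HSV).astype(int)
    b=(hsv[...,0]>100)&(hsv[...,0]<130)&(hsv[...,1]>120)&(abs(P[...,0]-.525)<.07)&(abs(P[...,1]-.122)<.07)&(P[...,2]>.06)
    q=P[b]; print(n,b.sum(),'z pct',np.percentile(q[:,2],[1,10,50,90,99]).round(4),'min',q.min(0).round(4),'max',q.max(0).round(4))
    zt=np.percentile(q[:,2],99)
    print('  circle',cv2.minEnclosingCircle((q[:,:2]*1000).astype(np.float32)))
im=np.load('scene.npz')['im']; cv2.imwrite(f'pics/{sys.argv[1]}.png',cv2.resize(im[160:310,220:400],None,fx=4,fy=4)[...,::-1])
E
python3 cov.py s4
```

```text
tcp [0.5245 0.1227 0.2193] tooly 59.49 z [-1.7e-03  3.0e-04 -1.0e+00] w 0.199 F [ 0.4 -0.3 -1.5] grip 58.8 t 13.15
shift cm [-0.14 -0.01  9.73] twist -0.01
scene 1532 z pct [0.1129 0.163  0.2091 0.2292 0.2486] min [0.483  0.0698 0.0977] max [0.5617 0.1602 0.2976]
  circle ((516.2062377929688, 114.53662872314453), 45.77790832519531)
top 47 z pct [0.1903 0.2031 0.2137 0.3629 0.5648] min [0.4848 0.1012 0.1869] max [0.5202 0.1811 0.5658]
  circle ((488.80682373046875, 141.16537475585938), 40.04678726196289)
```

View pics/s4.png

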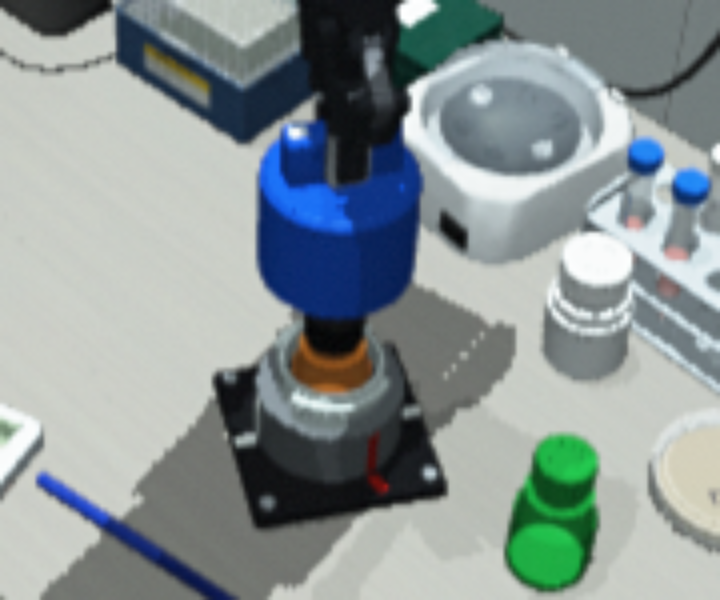

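The cover hangs level above the base at (340,215), with the bar in line with the white marks. I'll compare the axis of the cover wall and the cup wall in the same camera view.

```bash
cat > ax.py <<'E'
from h import *
from scipy.optimize import least_squares
import sys
z=np.load('scene.npz'); im,d=z['im'],z['d']; P=pts('scene',d); hsv=cv2.cvtColor(np.ascontiguousarray(im),cv2.COLOR_RGB2HSV).astype(int)
near=(np.hypot(P[...,0]-.525,P[...,1]-.122)<.05)
def fit(m,r):
    q=P[m][:,:2]; f=least_squares(lambda c:np.hypot(*(q-c).T)-r,[.525,.122],loss='soft_l1',f_scale=.001); return f.x.round(4),m.sum(),np.median(abs(f.fun)).round(4)
zc=float(sys.argv[1])
b=(hsv[...,0]>100)&(hsv[...,0]<130)&(hsv[...,1]>120)&near
for lo in (.008,.023,.038): print('cover',fit(b&(P[...,2]>zc+lo)&(P[...,2]<zc+lo+.018),.042))
for lo,hi in ((.018,.035),(.033,.05)):
    g=near&(P[...,2]>lo)&(P[...,2]<hi)&(np.hypot(P[...,0]-.525,P[...,1]-.122)>.037)&~b; print('cup',fit(g,.042))
E
python3 ax.py .15
```

```text
cover (array([0.5272, 0.1227]), np.int64(237), np.float64(0.0008))
cover (array([0.5274, 0.1226]), np.int64(243), np.float64(0.0008))
cover (array([0.5275, 0.1228]), np.int64(244), np.float64(0.0007))
cup (array([0.5284, 0.1227]), np.int64(169), np.float64(0.0007))
cup (array([0.5288, 0.1226]), np.int64(163), np.float64(0.0006))
```

Emit:
step_arm --pt "1.2 -0.1 0.06 1 0" --pt "1.2 -0.1 0.06 3 0" --pt "1.2 -0.1 0.06 5 0" --pt "1.2 -0.1 0.06 6 0" --pt "1.2 -0.1 0.06 6.8 0" --pt "1.2 -0.1 0.06 7 0" --pt "1.2 -0.1 0.06 7 0" --pt "1.2 -0.1 0.06 7 0"

```text
time: 14.05
tool_pos: [0.5271, 0.1223, 0.1512]
tcp_rot: [0.826, 3.029, 0.001]
wrist_force: [1.5, 0.4, -2.2]
width: 0.198
grip_force: 58.8
```

Emit:
step_arm --pt "1.2 0 0 0.3 0" --pt "1.2 0 0 0.6 0" --pt "1.2 0 0 0.9 0" --pt "1.2 0 0 1.2 0" --pt "1.2 0 0 1.2 0"

```text
time: 14.55
tool_pos: [0.5258, 0.122, 0.1375]
tcp_rot: [-0.826, -3.03, 0.001]
wrist_force: [-0.2, -0.0, -2.3]
width: 0.195
grip_force: 58.8
```

Emit:
step_arm --pt "1.2 0 0 0.3 0" --pt "1.2 0 0 0.6 0" --pt "1.2 0 0 0.9 0" --pt "1.2 0 0 1.2 0" --pt "1.2 0 0 1.2 0" --pt "1.2 0 0 1.2 0"

```text
time: 15.15
tool_pos: [0.5262, 0.1222, 0.1261]
tcp_rot: [-0.827, -3.031, 0.0]
wrist_force: [-0.1, -0.5, -0.8]
width: 0.201
grip_force: 58.8
```

Emit:
step_arm --pt "1.2 0 0 0.1 0" --pt "1.2 0 0 0.2 0" --pt "1.2 0 0 0.3 0" --pt "1.2 0 0 0.4 0" --pt "1.2 0 0 0.4 0" --pt "1.2 0 0 0.4 0"

```text
time: 15.75
tool_pos: [0.5263, 0.1222, 0.1223]
tcp_rot: [-0.827, -3.031, 0.0]
wrist_force: [0.6, 0.1, -0.6]
width: 0.198
grip_force: 58.8
```

Emit:
step_arm --pt "1.2 0 0 0.05 0" --pt "1.2 0 0 0.1 0" --pt "1.2 0 0 0.1 0" --pt "1.2 0 0 0.1 0"

```text
time: 16.15
tool_pos: [0.5265, 0.1221, 0.1218]
tcp_rot: [0.827, 3.03, 0.0]
wrist_force: [-1.3, -1.2, 3.2]
width: 0.198
grip_force: 59.5
```

Contact shows at the expected home height, so I start the clockwise twist.

Emit:
step_arm --pt "1.2 0 0 0 3" --pt "1.2 0 0 0 8" --pt "1.2 0 0 0 14" --pt "1.2 0 0 0 20" --pt "1.2 0 0 0 26" --pt "1.2 0 0 0 32" --pt "1.2 0 0 0 38" --pt "1.2 0 0 0 44" --pt "1.2 0 0 0 50" --pt "1.2 0 0 0 56" --pt "1.2 0 0 0 60" --pt "1.2 0 0 0 60" --pt "1.2 0 0 0 60"

```text
time: 17.45
tool_pos: [0.527, 0.1224, 0.1218]
tcp_rot: [2.229, 2.213, 0.002]
wrist_force: [-1.2, 1.0, 3.1]
width: 0.202
grip_force: 59.4
```

```bash
python3 -c "
from h import *
delta([.526,.122,.122],-10.5); print(bot.read_state()['torque'])"; python3 cov.py s5; python3 ax.py .052
```

```text
tcp [0.527  0.1224 0.1218] tooly -0.44 z [ 1.4e-03  6.0e-04 -1.0e+00] w 0.202 F [-1.2  1.   3.1] grip 59.4 t 17.45
shift cm [-0.04 -0.1  -0.02] twist 10.06
[ 0.07415027 -0.00849878 -0.13890352]
tcp [0.527  0.1224 0.1218] tooly -0.44 z [ 1.4e-03  6.0e-04 -1.0e+00] w 0.202 F [-1.2  1.   3.1] grip 59.4 t 17.45
shift cm [-0.04 -0.15 -0.02] twist -59.94
scene 1296 z pct [0.0611 0.0722 0.117  0.1379 0.1541] min [0.4781 0.078  0.06  ] max [0.5681 0.161  0.1906]
  circle ((523.066650390625, 118.41107940673828), 45.17689895629883)
top 11 z pct [0.0947 0.1    0.113  0.4704 0.4705] min [0.4852 0.1152 0.0942] max [0.5076 0.18   0.4705]
  circle ((487.84942626953125, 147.62551879882812), 32.407569885253906)
cover (array([0.5295, 0.1223]), np.int64(199), np.float64(0.0007))
cover (array([0.5293, 0.1224]), np.int64(195), np.float64(0.0007))
cover (array([0.5295, 0.1223]), np.int64(212), np.float64(0.0007))
cup (array([0.5285, 0.1227]), np.int64(162), np.float64(0.0007))
cup (array([0.5286, 0.1227]), np.int64(155), np.float64(0.0007))
```

View pics/s5.png

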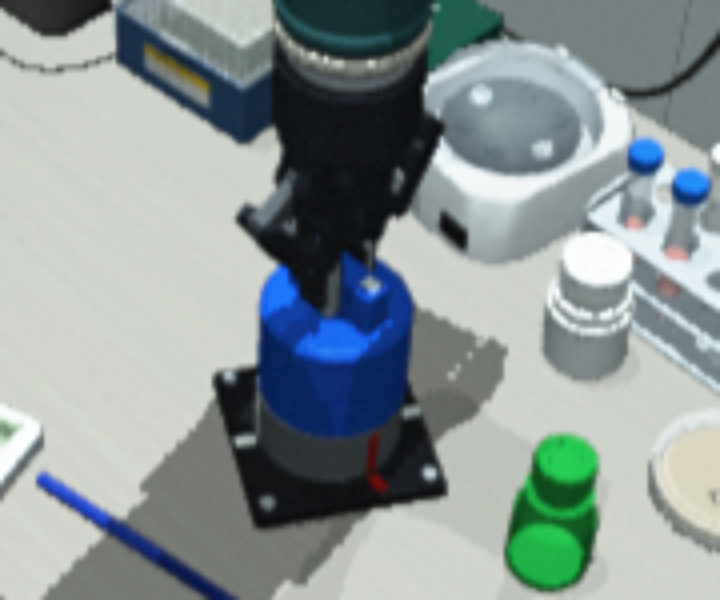

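The cover is home on the cup, about 1 mm off axis. The bar end at (372,285) is turning towards the red mark at (378,480). Continuing to the stop, then releasing.

Emit:
step_arm --pt "1.2 0 0 0 3" --pt "1.2 0 0 0 6" --pt "1.2 0 0 0 8" --pt "1.2 0 0 0 10" --pt "1.2 0 0 0 11" --pt "1.2 0 0 0 12" --pt "1.2 0 0 0 12"

```text
time: 18.25
tool_pos: [0.5262, 0.1227, 0.1218]
tcp_rot: [2.446, 1.972, 0.0]
wrist_force: [-3.2, 2.7, 4.8]
width: 0.197
grip_force: 63.0
```

```bash
python3 -c "
from h import *
delta([.526,.122,.122],-10.5); print(bot.read_state()['torque'])"
```

```text
tcp [0.5262 0.1227 0.1218] tooly -12.25 z [ 1.e-04 -0.e+00 -1.e+00] w 0.197 F [-3.2  2.7  4.8] grip 63.0 t 18.25
shift cm [-0.07 -0.01 -0.02] twist -1.75
[0.43492689 0.3790953  1.31826587]
```

The torque rose to 1.3 N m, so the stop is met. Releasing and lifting.

Emit:
step_arm --pt "1.2 0 0 0 -1" --pt "2.5 0 0 0 -1" --pt "4 0 0 0 -1" --pt "5 0 0 0 -1" --pt "5 0 0 0 -1" --pt "5 0 0 -1 -1" --pt "5 0 0 -4 -1" --pt "5 0 0 -8 -1" --pt "5 0 0 -12 -1" --pt "5 -5 0 -14 -1" --pt "5 -10 0 -14 -1" --pt "5 -15 0 -14 -1" --pt "5 -15 0 -14 -1" --pt "5 -15 0 -14 -1"

```text
time: 19.65
tool_pos: [0.4937, -0.0255, 0.2621]
tcp_rot: [2.436, 1.983, 0.002]
wrist_force: [-0.1, 0.4, -0.4]
width: 0.585
grip_force: 0.0
```

```bash
python3 - <<'E'
from h import *
delta([.526,.122,.122])
for n in ('scene','top'):
    im,d=grab(n);P=pts(n,d);hsv=cv2.cvtColor(np.ascontiguousarray(im),cv2.COLOR_RGB2HSV).astype(int)
    b=(hsv[...,0]>100)&(hsv[...,0]<130)&(hsv[...,1]>100)&(np.hypot(P[...,0]-.525,P[...,1]-.122)<.06)
    q=P[b&(P[...,2]>.139)&(P[...,2]<.16)]; print(n,len(q),np.median(q[:,2]),cv2.minAreaRect((q[:,:2]*1000).astype(np.float32)))
t,s=[np.load(n+'.npz')['im'] for n in ('top','scene')]
cv2.imwrite('pics/end.png',np.hstack([cv2.resize(t[175:275,265:365],(400,400)),cv2.resize(s[200:310,245:355],(400,400))])[...,::-1])
E
python3 ax.py .052
```

```text
tcp [ 0.4937 -0.0255  0.2621] tooly -11.72 z [ 1.2e-03  3.0e-04 -1.0e+00] w 0.585 F [-0.1  0.4 -0.4] grip 0.0 t 19.65
shift cm [15.09  0.15 14.02] twist None
scene 212 0.14923909137605984 ((526.5125732421875, 120.58157348632812), (62.659706115722656, 18.858226776123047), 80.82939147949219)
top 133 0.14736688644067364 ((524.509521484375, 122.98619842529297), (61.854923248291016, 18.191280364990234), 80.39171600341797)
cover (array([0.5287, 0.1228]), np.int64(185), np.float64(0.0007))
cover (array([0.5288, 0.1227]), np.int64(194), np.float64(0.0009))
cover (array([0.5287, 0.1225]), np.int64(197), np.float64(0.0007))
cup (array([0.5284, 0.1227]), np.int64(155), np.float64(0.0007))
cup (array([0.5286, 0.1225]), np.int64(169), np.float64(0.0006))
```

View pics/end.png

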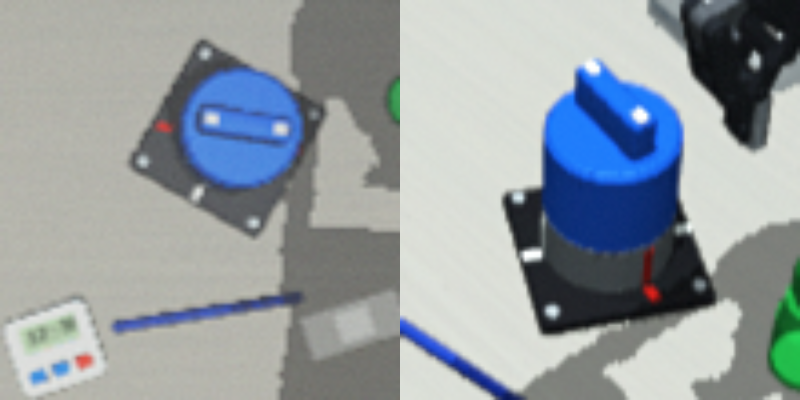

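The bar, at (245,124), points to the red marks at 80.5°. Its top is 149 mm high, as expected when home. The cover is coaxial with the cup, and the gripper is clear.

```bash
python3 -c "
from workcell import bot
print(bot.finish_job())"
```

```text
the job is handed in; nothing more can be done
None
```

The bottle is seated in the canister and the cover is home and twisted to its stop at the red marks; I handed the job in at about 20 s with the gripper clear, and no verdict came back.

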